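Find the loose bolt on the acrylic box and hold its cap open

ROBOT

A 6-joint arm with a two-finger parallel gripper is mounted at the origin on the work surface. World frame = base frame: x ahead of the robot, y to its left, z up, the work surface at z = 0. Lengths are in m, angles in rad, forces in N, time in s.
With the tool pointing down it reaches from about 0.375 to 0.9 m from the base axis. Payload 3.1 kg.
Tool frame: the origin (TCP) lies between the finger pads; the fingertips stand 22 mm ahead of it and the grasp point (between the pads) lies 3 mm ahead of it; z points along the fingers, y is the direction in which the jaws open and shut (so a half turn about z gives the same grasp; the last joint's range is limited). The gripper opens to 87 mm and grips with 3 to 60 N. Pads are 19 mm wide; open, the fingers measure 117 mm over their backs; the gripper's body (75 mm by 190 mm) begins 51 mm behind the grasp point.
Start: joints at [-1.506, 0.527, 1.433, -0, 1.181, -0.178], TCP at [0.151, -0.606, 0.245] pointing down, gripper open.
Joint ranges: [-3.08, 3.08], [-0.75, 2.2], [0.22, 2.44], [-1.43, 4.57], [0, 2.65], [-2.85, 2.85]. Speed limits (rad/s): [2.79, 2.79, 3.14, 3.14, 3.14, 3.14].

INTERFACE

Orientations are given as a unit quaternion [x, y, z, w].
In Python, from rig import get_obs, camera, get_calibration, hand_in, search_frame gives the robot as it stands.
- The arm moves only by the shell command python3 -m jog 'ROWS' [FORCE]. ROWS is JSON, a list of rows, each an object with "grip": the closure in counts, from 0 (fully open) to 255 (shut); "travel": the shift along the world's x, y, z in cm, a list of three; "twist": the turn about the world's z in degrees. A call has 1 to 8 rows; each row shifts and turns the commanded pose from where the row before left it; what a row does not reach is not made up. A row lasts 1/10 s, in which the tool goes at most 50 mm and 8.59 degrees, less where a joint would pass 70% of its speed; a pose out of reach is approached as far as the arm can. A call is refused whole if a number of a shift passes 5 or a number of a turn 8.59, either way. A call with a gripper value outside its range is refused whole. The fingers move at their own pace and stop on an object; FORCE is the grip in N (left out, the last holds). Time passes only in rows, so rows that do not move let the fingers close. It gives the time, the measured TCP pose, the force and the opening at its end, in the units of the state.
- get_obs(): the state, without advancing time (a new reading comes with each control period).
- camera(name): name is "side" or "top"; returns the picture (480x640x3 uint8, red, green, blue); there is no depth.
- get_calibration(name): a dict with "fx", "fy", "cx", "cy" (pixels), "R" (3x3) and "t" (3): a world point X has camera coordinates R X + t. Camera axes: x right, y down, z forward; pixel columns grow to the right and rows downward; lengths in m; the calibration is good to about 2 mm. A picture is of the moment at which its call begins. get_calibration takes no time and is no camera call.
- hand_in(): hands the job in, once; it reports no verdict.
Trained networks look in the newest picture that a camera, given by its name, has taken for a name from the list of things; names that differ only in an ending like _2 or _b are one class to them, and where a whole thing is asked for, a point or a joint stands for the part that bears it (a point fixed in the world has none). Each returns a list of dicts, best first, with "p" (0 to 1); they miss things now and then, are a little off and sometimes report something else, mostly with a low value. They report only what shows in the picture. A call takes as long as a camera call.
- search_frame(target, camera): "at" ([x, y, z] in m, in world coordinates, good to about 4 mm: the middle of the surface that is visible of it).
The state is a dict: "time": time; "q": joint angles; "joint_velocities": joint speeds; "joint_torque": joint torques, N m; "position": TCP position; "tool_rot": TCP orientation; "ft_force": force on the tool from outside, world axes, zero at the start; "moment": the same for the moment, N m; "grip_width": finger opening in m.
Only numpy, scipy, OpenCV 4.12 (cv2) and the standard library are available. Lean on these libraries where they do the work, as an engineer would, in place of code of your own. Each camera call takes 0.05 s, during which the arm holds its last target. There are 200 camera calls.

TASK

One of the three capped bolts along the front rail of the acrylic box has worked loose: with the gripper's fingers tap down firmly on all three caps or their tabs in turn, from the robot's left to its right, to find the one that sinks and stays down. Then take the loose bolt's cap by its lift tab, lift it well open (55 degrees or so), and finish still holding it open with its bolt still down, so that I can get the hex key in. Leave the other two caps shut, and the beaker and hex key on the roof where they are.

Things in the scene. Friction and masses are not known exactly. Their poses are not given: they have to be found in the camera images.
- box: clear acrylic box, fixed, 220 (x, depth) x 360 (y, width) x 150 mm high; origin under its centre, x from its front to its back (away from the robot), y left. A white rail 40 mm deep on its top front edge (rail top 180 mm up) carries three capped bolts 95 mm apart. Finger pull and track stick out 12 mm in front below 70 mm. Beaker and hex key on the roof behind the rail.
- lid_left: blue cap of the bolt on the left (the +y end of the rail as seen by the robot): disc 30 mm across, tongue, and a lift tab nearest the robot. Origin: centre of the tab, 12 (x) x 12 (y) x 14 mm high, 209 mm up at first, 38 mm in front of the bolt axis and 18 mm in front of the box, free air below. Axes as the box's when shut. Press its top to tap; pinch its left and right sides from above. Hinge: see cap joint.
- cap_left (a joint): opening of the cap of the bolt on the left (the +y end of the rail as seen by the robot): 0 shut, grows as the tab goes up and back, stop at 1.25 rad. Hinge axis along y, 55 mm behind (+x) and 3 mm below the tab's centre. Weight and a weak spring (0.008 N m per rad) shut it when let go. The gripper may stay upright: the tab turns between the pads.
- bolt_left (a joint): how far the bolt on the left (the +y end of the rail as seen by the robot) has sunk with its cap, in m: 0 at the start for all. The loose one gives under about 4 N, sinks 8 mm to a stop and stays there by friction (it would also be pulled up by more than 4 N); the tight ones give under 2 mm even under 25 N.
- lid_middle: blue cap of the bolt in the middle of the rail: disc 30 mm across, tongue, and a lift tab nearest the robot. Origin: centre of the tab, 12 (x) x 12 (y) x 14 mm high, 209 mm up at first, 38 mm in front of the bolt axis and 18 mm in front of the box, free air below. Axes as the box's when shut. Press its top to tap; pinch its left and right sides from above. Hinge: see cap joint.
- cap_middle (a joint): opening of the cap of the bolt in the middle of the rail: 0 shut, grows as the tab goes up and back, stop at 1.25 rad. Hinge axis along y, 55 mm behind (+x) and 3 mm below the tab's centre. Weight and a weak spring (0.008 N m per rad) shut it when let go. The gripper may stay upright: the tab turns between the pads.
- bolt_middle (a joint): how far the bolt in the middle of the rail has sunk with its cap, in m: 0 at the start for all. The loose one gives under about 4 N, sinks 8 mm to a stop and stays there by friction (it would also be pulled up by more than 4 N); the tight ones give under 2 mm even under 25 N.
- lid_right: blue cap of the bolt on the right (the -y end of the rail): disc 30 mm across, tongue, and a lift tab nearest the robot. Origin: centre of the tab, 12 (x) x 12 (y) x 14 mm high, 209 mm up at first, 38 mm in front of the bolt axis and 18 mm in front of the box, free air below. Axes as the box's when shut. Press its top to tap; pinch its left and right sides from above. Hinge: see cap joint.
- cap_right (a joint): opening of the cap of the bolt on the right (the -y end of the rail): 0 shut, grows as the tab goes up and back, stop at 1.25 rad. Hinge axis along y, 55 mm behind (+x) and 3 mm below the tab's centre. Weight and a weak spring (0.008 N m per rad) shut it when let go. The gripper may stay upright: the tab turns between the pads.
- bolt_right (a joint): how far the bolt on the right (the -y end of the rail) has sunk with its cap, in m: 0 at the start for all. The loose one gives under about 4 N, sinks 8 mm to a stop and stays there by friction (it would also be pulled up by more than 4 N); the tight ones give under 2 mm even under 25 N.
- beaker: yellow plastic beaker, 60 mm across, 70 mm high, upright on the roof of the box behind the rail; origin under its centre. Leave it alone.
- hexkey: dark steel L-shaped hex key, arms 90 and 28 mm, 6 mm thick, lying on the roof of the box; origin near its long arm's middle. Leave it alone.

How it is judged:
By the outcome, as a careful person would: the job done as asked, in the order asked, and still so for the second after the job is handed in, while the arm keeps its last pose, push and grip.
It also fails if it takes over 46 s, if anything falls off the work surface, if the arm or the gripper's body presses on something with over 40 N, if the wrist force passes 120 N, or if a joint passes its speed limit or range.

## Working session

There is one attempt and no reset: what is moved stays moved. The work goes in short steps, Python scripts to look and compute and a shell command to move; the robot and the scene stay as the last step left them, time stands still between calls to the robot, and variables do not carry over. Pictures are saved under pics/ and viewed, about 8 in all and at most 12, crops included, and the job is handed in when it is done.

```bash
mkdir -p pics; python3 - <<'E'
from rig import *
import cv2,numpy as np
ims=[]
for c in("top","side"):
    im=camera(c);cv2.imwrite(f"pics/{c}0.png",im[:,:,::-1])
    for n in("lid_left","lid_middle","lid_right","box","beaker","hexkey"):
        print(c,n,[(np.round(d["at"],3).tolist(),round(d["p"],2)) for d in search_frame(n,c)[:3]])
    k=get_calibration(c);print({a:np.round(v,3).tolist() for a,v in k.items()})
o=get_obs();print(o["time"],o["position"],o["tool_rot"],o["grip_width"],o["ft_force"])
E
```

```text
top lid_left [([0.548, 0.191, 0.214], 0.96)]
top lid_middle [([0.54, 0.107, 0.206], 0.77)]
top lid_right [([0.536, 0.014, 0.21], 0.62)]
top box [([0.612, 0.091, 0.151], 0.65)]
top beaker [([0.54, 0.007, 0.208], 0.63), ([0.696, 0.13, 0.192], 0.58)]
top hexkey [([0.675, 0.012, 0.154], 0.76), ([0.54, 0.106, 0.21], 0.47)]
{'fx': 487.645, 'fy': 487.645, 'cx': 317.874, 'cy': 236.958, 'R': [[-0.028, -1.0, 0.012], [-0.98, 0.025, -0.196], [0.196, -0.017, -0.98]], 't': [0.051, 0.61, 0.756]}
side lid_left [([0.549, 0.198, 0.206], 0.87)]
side lid_middle [([0.542, 0.104, 0.209], 0.8)]
side lid_right [([0.532, 0.004, 0.209], 0.62)]
side box [([0.61, -0.03, 0.148], 0.83)]
side beaker [([0.678, 0.11, 0.198], 0.83), ([0.541, 0.102, 0.205], 0.34)]
side hexkey [([0.674, 0.001, 0.156], 0.67), ([0.542, 0.097, 0.204], 0.2)]
{'fx': 509.131, 'fy': 509.131, 'cx': 325.268, 'cy': 239.194, 'R': [[0.936, -0.351, -0.021], [-0.248, -0.618, -0.746], [0.249, 0.704, -0.665]], 't': [-0.551, 0.275, 0.569]}
0.7 [ 0.15091325 -0.60649512  0.24456884] [9.92579981e-01 1.21593508e-01 1.13771271e-05 2.56539021e-05] 0.08715077934962223 [ 1.05764143  0.63095406 -0.42881073]
```

View pics/top0.png

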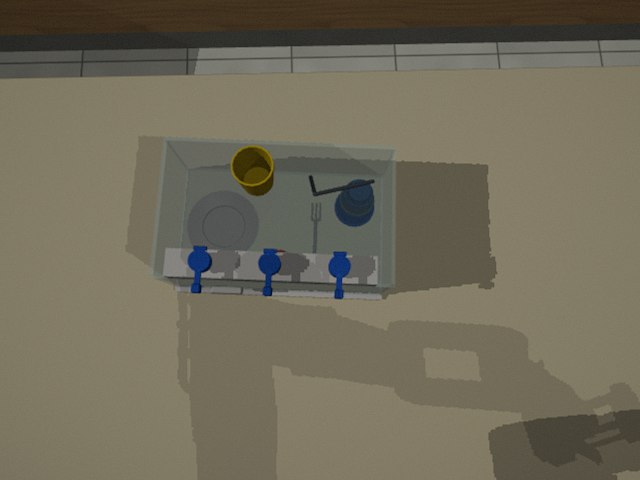

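View pics/side0.png

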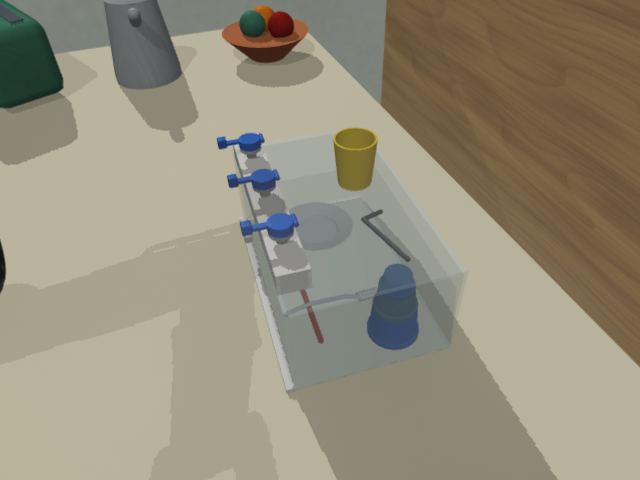

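Top view: tabs at about (196,288), (268,291) and (339,294). Side view: the same tabs at about (222,143), (233,181) and (246,229). All three caps are shut, and the beaker and hex key are behind the rail. I'll triangulate the tabs next.

```bash
cat > h.py <<'E'
from rig import *
import cv2,numpy as np
def P(c):
    k=get_calibration(c);K=np.array([[k["fx"],0,k["cx"]],[0,k["fy"],k["cy"]],[0,0,1]])
    return K@np.c_[k["R"],k["t"]]
def tri(a,b):
    X=cv2.triangulatePoints(P("top"),P("side"),np.array(a,float).T,np.array(b,float).T);return (X[:3]/X[3]).T
def plane(c,uv,z):
    p=P(c);H=np.c_[p[:,:2],p[:,2]*z+p[:,3]];w=np.linalg.solve(H,np.r_[uv,1]);return w[:2]/w[2]
E
python3 - <<'E'
from h import *
a=[(196,288),(268,291),(339,294)];b=[(222,143),(233,181),(246,229)]
print(tri(a,b).round(4))
for u,v in zip(a,b):print(plane("top",u,.214).round(4),plane("side",v,.209).round(4))
print("discs",[plane("top",u,.212).round(4) for u in((199,261),(269,264),(339,266))])
im=cv2.imread("pics/top0.png");im2=cv2.imread("pics/side0.png")
x=np.hstack([cv2.resize(im[240:305,180:360],None,fx=3,fy=3)[:, :],]);y=cv2.resize(im2[125:245,205:305],None,fx=3,fy=3)
z=np.zeros((600,560,3),np.uint8);z[:195,:540]=x;z[200:560,:300]=y;cv2.imwrite("pics/c.png",z)
E
```

```text
[[0.5169 0.2012 0.2073]
 [0.5104 0.1052 0.208 ]
 [0.5037 0.0106 0.207 ]]
[0.516  0.1996] [0.5168 0.1983]
[0.5095 0.1047] [0.5107 0.1038]
[0.5029 0.011 ] [0.5035 0.0082]
discs [array([0.5522, 0.1969]), array([0.5457, 0.1033]), array([0.5405, 0.0096])]
```

View pics/c.png

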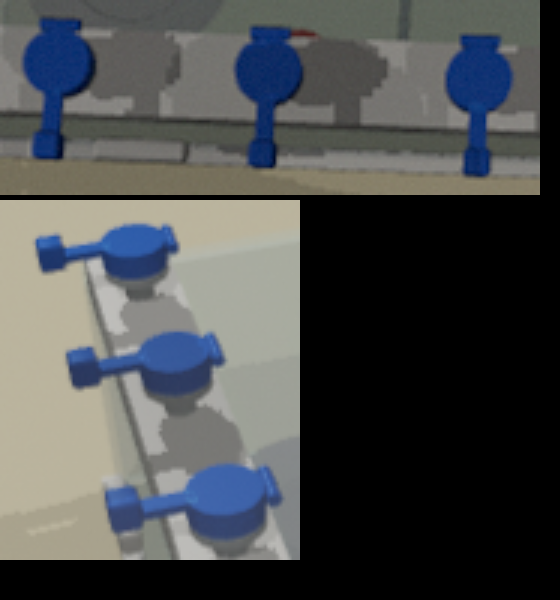

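Triangulated tabs: left (.5165,.1995), middle (.510,.1045), right (.5035,.010). Their height is about .208 and the spacing is 95 mm, both as given. Box yaw is about -3.9°, so the jaws need about -18° of turn. The next move is the approach, with the fingers closing.

```bash
python3 -m jog '[{"grip":255,"travel":[3.5,3.2,1],"twist":-6},{"grip":255,"travel":[3.5,3.2,1],"twist":-6},{"grip":255,"travel":[3.5,3.2,1],"twist":-6},{"grip":255,"travel":[3.5,3.5,0],"twist":0},{"grip":255,"travel":[3.5,3.5,0],"twist":0},{"grip":255,"travel":[3.5,3.5,0],"twist":0},{"grip":255,"travel":[3.5,3.5,0],"twist":0},{"grip":255,"travel":[3.5,3.5,0],"twist":0}]' 10
python3 -m jog '[{"grip":255,"travel":[1,4.8,0],"twist":0},{"grip":255,"travel":[1,4.8,0],"twist":0},{"grip":255,"travel":[1,4.8,0],"twist":0},{"grip":255,"travel":[1,4.8,0],"twist":0},{"grip":255,"travel":[1,4.8,0],"twist":0},{"grip":255,"travel":[1,4.8,0],"twist":0},{"grip":255,"travel":[1,4.8,0],"twist":0},{"grip":255,"travel":[1,4.8,0],"twist":0}]'
```

```text
time: 1.5
position: [0.4321, -0.334, 0.2749]
tool_rot: [0.999, -0.035, 0.0, 0.0]
ft_force: [0.8, -1.0, -0.7]
grip_width: 0.0309
time: 2.3
position: [0.5111, 0.0505, 0.2749]
tool_rot: [0.999, -0.035, 0.0, 0.0]
ft_force: [0.0, -0.2, 0.5]
grip_width: 0.0002
```

```bash
python3 -m jog '[{"grip":255,"travel":[0.1,4.9,0],"twist":0},{"grip":255,"travel":[0.2,4.9,0],"twist":0},{"grip":255,"travel":[0.1,4.9,0],"twist":0},{"grip":255,"travel":[0,0.2,-2.5],"twist":0},{"grip":255,"travel":[0,0,0],"twist":0}]'
python3 - <<'E'
from h import *
a=camera("top");b=camera("side")
z=np.zeros((500,640,3),np.uint8);z[:240]=cv2.resize(a[225:315,150:390],(640,240));z[250:,:420]=cv2.resize(b[90:240,180:432],(420,250))
cv2.imwrite("pics/l1.png",z[:,:,::-1]);print(get_obs()["position"],get_obs()["ft_force"])
E
```

```text
time: 2.8
position: [0.5125, 0.1989, 0.2472]
tool_rot: [0.999, -0.033, -0.003, 0.001]
ft_force: [-1.2, 0.3, -1.3]
grip_width: 0.0003
[0.51449448 0.19720846 0.24931949] [-0.23327691  0.2005359  -0.26455468]
```

View pics/l1.png

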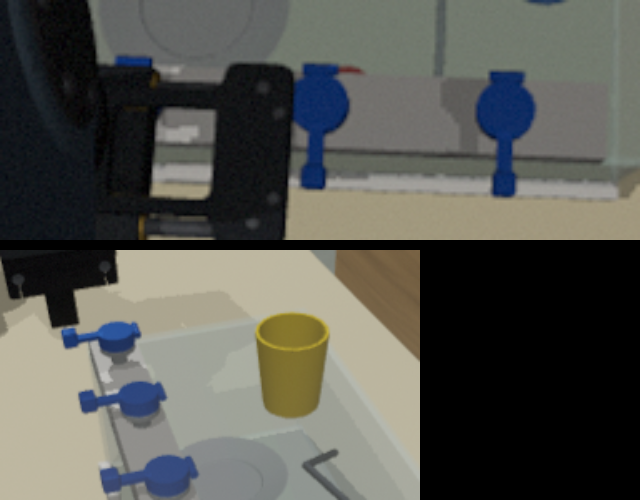

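The fingertips are just above the left tab: tip at about (62,325) and tab at (70,337) in the side crop. I'll press gradually.

```bash
python3 -m jog '[{"grip":255,"travel":[0.1,0.2,-0.8],"twist":0},{"grip":255,"travel":[0,0,-0.2],"twist":0},{"grip":255,"travel":[0,0,-0.1],"twist":0}]'; for i in 1; do python3 -m jog '[{"grip":255,"travel":[0,0,-0.2],"twist":0}]'; python3 -m jog '[{"grip":255,"travel":[0,0,-0.1],"twist":0}]'; done
```

```text
time: 3.2
position: [0.5161, 0.1986, 0.2386]
tool_rot: [0.999, -0.036, -0.0, 0.0]
ft_force: [-0.1, -0.4, -0.2]
grip_width: 0.0005
time: 3.3
position: [0.5161, 0.1988, 0.2373]
tool_rot: [0.999, -0.036, 0.0, 0.0]
ft_force: [-2.8, -1.0, 9.8]
grip_width: 0.0001
time: 3.4
position: [0.516, 0.1989, 0.2372]
tool_rot: [0.999, -0.035, 0.0, 0.0]
ft_force: [-5.0, -1.7, 12.2]
grip_width: 0.0002
```

```bash
python3 -m jog '[{"grip":255,"travel":[0,0,-0.1],"twist":0},{"grip":255,"travel":[0,0,0],"twist":0}]'; python3 -m jog '[{"grip":255,"travel":[0,0,1.5],"twist":0},{"grip":255,"travel":[-0.3,-4.8,0.5],"twist":0},{"grip":255,"travel":[-0.3,-4.7,0],"twist":0},{"grip":255,"travel":[0,0,0],"twist":0},{"grip":255,"travel":[0,0,-1.5],"twist":0},{"grip":255,"travel":[0,0,0],"twist":0}]';python3 -c "
from rig import *
print(get_obs()['position'])"
```

```text
time: 3.6
position: [0.516, 0.199, 0.2371]
tool_rot: [0.999, -0.035, 0.001, 0.0]
ft_force: [-4.2, -2.3, 12.2]
grip_width: 0.0004
time: 4.2
position: [0.5094, 0.1041, 0.2387]
tool_rot: [0.999, -0.036, -0.001, -0.0]
ft_force: [0.4, -0.0, -0.7]
grip_width: 0.0004
[0.50940442 0.104132   0.23867875]
```

```bash
python3 -m jog '[{"grip":255,"travel":[0,0,-0.3],"twist":0}]'; python3 -m jog '[{"grip":255,"travel":[0,0,-0.1],"twist":0}]';python3 -m jog '[{"grip":255,"travel":[0,0,-0.1],"twist":0},{"grip":255,"travel":[0,0,0],"twist":0}]'
```

```text
time: 4.3
position: [0.5097, 0.1047, 0.2371]
tool_rot: [0.999, -0.035, -0.0, 0.0]
ft_force: [-4.0, -0.3, 13.7]
grip_width: 0.0003
time: 4.4
position: [0.5097, 0.1047, 0.2371]
tool_rot: [0.999, -0.035, -0.0, 0.0]
ft_force: [-3.6, -2.0, 13.0]
grip_width: 0.0003
time: 4.6
position: [0.5097, 0.1048, 0.237]
tool_rot: [0.999, -0.034, 0.0, 0.001]
ft_force: [-4.3, -1.8, 13.8]
grip_width: 0.0003
```

```bash
python3 -m jog '[{"grip":255,"travel":[0,0,1.5],"twist":0},{"grip":255,"travel":[-0.3,-4.7,0.5],"twist":0},{"grip":255,"travel":[-0.3,-4.8,0],"twist":0},{"grip":255,"travel":[0,0,0],"twist":0},{"grip":255,"travel":[0,0,-1.5],"twist":0},{"grip":255,"travel":[0,0,0],"twist":0}]'; python3 -m jog '[{"grip":255,"travel":[0,0,-0.3],"twist":0}]'; python3 -m jog '[{"grip":255,"travel":[0,0,-0.2],"twist":0}]';python3 -m jog '[{"grip":255,"travel":[0,0,-0.2],"twist":0},{"grip":255,"travel":[0,0,0],"twist":0}]'
```

```text
time: 5.2
position: [0.5033, 0.0101, 0.2387]
tool_rot: [0.999, -0.035, -0.001, -0.0]
ft_force: [0.2, 1.0, 1.2]
grip_width: 0.0006
time: 5.3
position: [0.5037, 0.0103, 0.2369]
tool_rot: [0.999, -0.035, -0.0, -0.0]
ft_force: [-1.1, -0.9, 3.9]
grip_width: 0.0006
time: 5.4
position: [0.5037, 0.0103, 0.235]
tool_rot: [0.999, -0.034, -0.0, 0.0]
ft_force: [-1.6, 0.4, 3.4]
grip_width: 0.0005
time: 5.6
position: [0.5037, 0.0101, 0.2326]
tool_rot: [0.999, -0.035, -0.0, -0.0]
ft_force: [-1.7, 0.5, 2.9]
grip_width: 0.0006
```

The right bolt sinks at 3–4 N. I'll push it down to its stop.

```bash
python3 -m jog '[{"grip":255,"travel":[0,0,-0.2],"twist":0},{"grip":255,"travel":[0,0,-0.2],"twist":0}]'; python3 -m jog '[{"grip":255,"travel":[0,0,-0.2],"twist":0},{"grip":255,"travel":[0,0,0],"twist":0}]'
```

```text
time: 5.8
position: [0.5035, 0.01, 0.2291]
tool_rot: [0.999, -0.035, -0.0, -0.0]
ft_force: [-6.4, 2.7, 17.2]
grip_width: 0.0005
time: 6.0
position: [0.5035, 0.01, 0.2288]
tool_rot: [0.999, -0.035, -0.0, -0.0]
ft_force: [-6.2, 1.9, 19.8]
grip_width: 0.0003
```

```bash
python3 -m jog '[{"grip":255,"travel":[0,0,1.5],"twist":0},{"grip":140,"travel":[0,0,1.6],"twist":0},{"grip":140,"travel":[0,0,0],"twist":0},{"grip":140,"travel":[0,0,0],"twist":0},{"grip":140,"travel":[0,0,0],"twist":0},{"grip":140,"travel":[0,0,0],"twist":0}]' 5
python3 - <<'E'
from h import *
b=camera("side");cv2.imwrite("pics/r1.png",cv2.resize(b[100:260,180:400],(770,560))[:,:,::-1])
o=get_obs();print(o["position"],o["ft_force"],o["grip_width"])
E
```

```text
time: 6.6
position: [0.5034, 0.0096, 0.2565]
tool_rot: [0.999, -0.035, -0.001, -0.0]
ft_force: [-0.1, 1.3, -0.5]
grip_width: 0.0327
[0.50350333 0.00955448 0.25666328] [ 0.09393066 -0.56327751  0.55782635] 0.03471536770431304
```

View pics/r1.png

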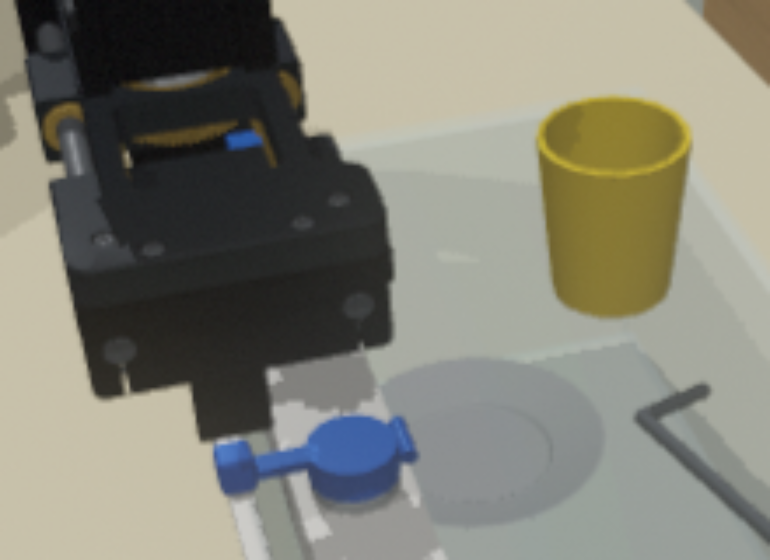

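The right bolt has stayed sunk; its cap disc sits close on the rail and the tab is at (235,467) in the crop. I'll descend and pinch the tab.

```bash
python3 -m jog '[{"grip":140,"travel":[0,0,-2],"twist":0},{"grip":140,"travel":[0,0,-1.5],"twist":0},{"grip":140,"travel":[0,0,-0.9],"twist":0},{"grip":140,"travel":[0,0,0],"twist":0}]' 5
python3 -m jog '[{"grip":255,"travel":[0,0,0],"twist":0},{"grip":255,"travel":[0,0,0],"twist":0},{"grip":255,"travel":[0,0,0],"twist":0},{"grip":255,"travel":[0,0,0],"twist":0},{"grip":255,"travel":[0,0,0],"twist":0}]'
```

```text
time: 7.05
position: [0.5029, 0.0096, 0.2121]
tool_rot: [0.999, -0.035, -0.002, -0.0]
ft_force: [0.4, -1.1, -1.3]
grip_width: 0.0392
time: 7.55
position: [0.5041, 0.0103, 0.214]
tool_rot: [0.999, -0.036, 0.001, -0.001]
ft_force: [0.4, 2.8, 1.3]
grip_width: 0.0119
```

```bash
python3 -m jog '[{"grip":255,"travel":[0.05,0,0.48],"twist":0},{"grip":255,"travel":[0.08,-0.01,0.47],"twist":0},{"grip":255,"travel":[0.13,-0.01,0.46],"twist":0},{"grip":255,"travel":[0.17,-0.01,0.45],"twist":0},{"grip":255,"travel":[0,0,0],"twist":0}]' 5
python3 -m jog '[{"grip":255,"travel":[0.2,-0.01,0.44],"twist":0},{"grip":255,"travel":[0.25,-0.02,0.41],"twist":0},{"grip":255,"travel":[0.28,-0.02,0.39],"twist":0},{"grip":255,"travel":[0.31,-0.02,0.36],"twist":0},{"grip":255,"travel":[0,0,0],"twist":0}]'
python3 - <<'E'
from h import *
b=camera("side");cv2.imwrite("pics/r2.png",cv2.resize(b[100:260,180:400],(770,560))[:,:,::-1])
o=get_obs();print(o["position"],o["ft_force"],o["grip_width"])
E
```

```text
time: 8.05
position: [0.5082, 0.0097, 0.2328]
tool_rot: [0.999, -0.035, -0.0, -0.0]
ft_force: [0.1, 5.1, 0.1]
grip_width: 0.0119
time: 8.55
position: [0.5184, 0.009, 0.2488]
tool_rot: [0.999, -0.035, -0.0, -0.0]
ft_force: [-0.5, 3.8, -0.2]
grip_width: 0.0118
[0.51829803 0.00897456 0.24862125] [ 0.05837596  5.08372423 -0.45028272] 0.012013071520984476
```

View pics/r2.png

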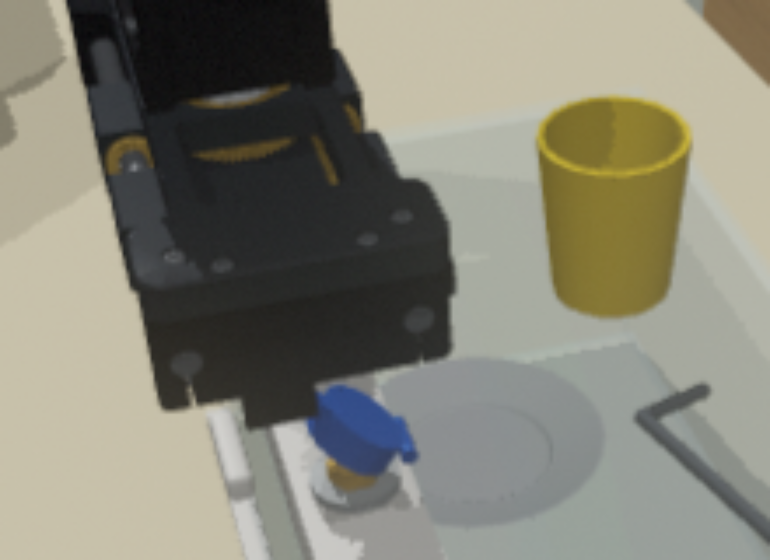

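The cap is opening (about 40°) and the bolt head stays low. A side force of +5 N on y suggests a small offset, so I'll ease y on the way to about 58°.

```bash
python3 -m jog '[{"grip":255,"travel":[0.34,0.04,0.33],"twist":0},{"grip":255,"travel":[0.37,0.03,0.31],"twist":0},{"grip":255,"travel":[0.4,0.03,0.28],"twist":0},{"grip":255,"travel":[0.33,0.02,0.18],"twist":0},{"grip":255,"travel":[0,0,0],"twist":0},{"grip":255,"travel":[0,0,0],"twist":0}]'
python3 - <<'E'
from h import *
a=camera("top");b=camera("side")
z=np.zeros((570,790,3),np.uint8);z[:560,:490]=cv2.resize(b[120:280,210:350],(490,560));z[:280,500:780]=cv2.resize(a[140:310,160:400],(280,198)).shape and np.pad(cv2.resize(a[140:310,160:400],(280,198)),((0,82),(0,0),(0,0)))
cv2.imwrite("pics/r3.png",z[:,:,::-1])
o=get_obs();print(o["time"],o["position"],o["ft_force"],o["grip_width"])
for n in("cap_left","lid_middle","lid_right","beaker","hexkey"):
  print(n,[(np.round(d["at"],3).tolist(),round(d["p"],2)) for d in search_frame(n,"side")[:2]])
E
```

```text
time: 9.2
position: [0.5336, 0.0089, 0.2597]
tool_rot: [0.999, -0.035, 0.001, 0.001]
ft_force: [-1.7, 0.8, 3.4]
grip_width: 0.012
9.3 [0.53330936 0.00902147 0.25953242] [-2.19878866 -1.6641349   2.70622746] 0.011757920780065238
cap_left [([0.517, 0.193, 0.213], 0.6)]
lid_middle [([0.512, 0.108, 0.216], 0.51), ([0.676, 0.111, 0.199], 0.27)]
lid_right [([0.542, -0.005, 0.217], 0.79)]
beaker [([0.68, 0.109, 0.199], 0.7)]
hexkey [([0.672, -0.0, 0.156], 0.79), ([0.54, -0.002, 0.214], 0.51)]
```

View pics/r3.png

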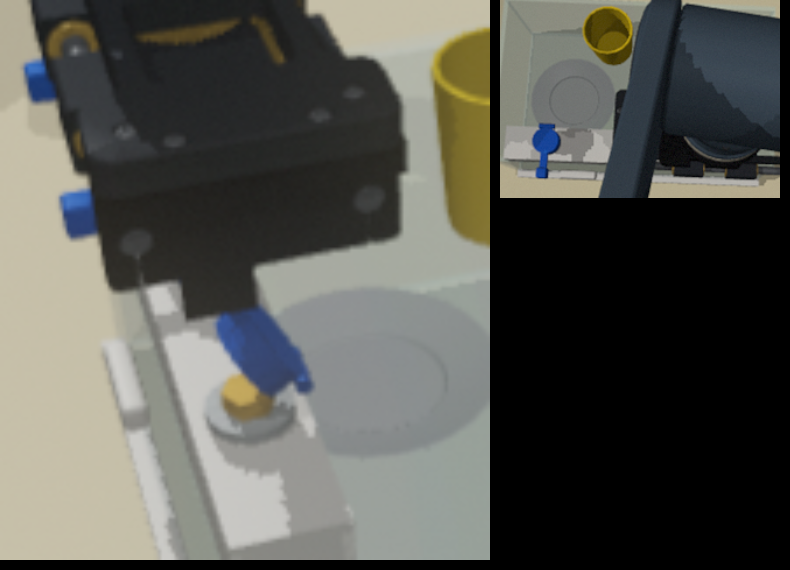

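Bolt head and washer sit low on the rail and the cap stands open. The displacement puts it at about 59° in both x and z, with the pads at 12 mm. A short hold will confirm it's steady before I hand in.

```bash
python3 -m jog '[{"grip":255,"travel":[0,0,0],"twist":0},{"grip":255,"travel":[0,0,0],"twist":0},{"grip":255,"travel":[0,0,0],"twist":0},{"grip":255,"travel":[0,0,0],"twist":0},{"grip":255,"travel":[0,0,0],"twist":0},{"grip":255,"travel":[0,0,0],"twist":0}]'
python3 -c "
from h import *
b=camera('side');cv2.imwrite('pics/r4.png',cv2.resize(b[120:280,210:350],(490,560))[:,:,::-1])"
```

```text
time: 10.15
position: [0.5329, 0.0095, 0.2592]
tool_rot: [0.999, -0.035, -0.0, 0.0]
ft_force: [-2.3, -3.9, 4.2]
grip_width: 0.0119
```

View pics/r4.png

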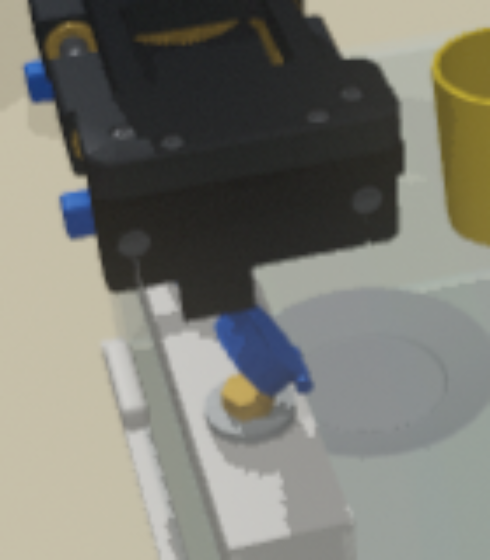

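The view is unchanged: the cap is held open, the bolt is down at (247,397), and the other two tabs are still in place. I'm handing in.

```bash
python3 -c "
from rig import *
print(hand_in())"
```

```text
the job is handed in; nothing more can be done
None
```

The loose bolt is the one on the right. I handed in at about 10 s with its cap held open at roughly 59° and its bolt down.

- **Tapping:** I pressed the tabs left, middle, right. The left and middle ones held at about 12–14 N. The right one gave at 3–4 N, sank about 8 mm to its stop and stayed there.
- **Opening:** I pinched the right tab with 5 N and followed the hinge arc. The 59° comes from how far the tool moved.
- **Last checks:**
  - The pads read 12 mm, so the tab is still between them, and the pose held steady for about 0.9 s.
  - The fingers press the cap lightly downward (about 4 N), and the bolt head looks low on the rail.
  - The other two tabs look shut. The beaker and hex key were found within a few mm of where they started.
- **Not clean:** There was a side force of up to 5 N on the tab while lifting. I eased it, but it ended at about 4 N the other way. In the last pictures the arm hid most of the middle cap and part of the left one, so I saw mainly their tabs.

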